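# Open the shielded test box to its stop

## Task

Open the shielded test box so that it is ready for probing: draw the bolt on its side fully back, then raise the lid by its bail handle and swing it gently over until it presses firmly, but is not forced, against the rubber stop behind the box. Let go so that the lid stays resting on the stop, and leave the other things on the table as they are.

Things in the scene. Friction and masses are not known exactly. Their poses are not given: they have to be found in the camera images.
- case: grey metal test box fixed to the table: 120 mm (x) by 200 mm (y), 90 mm high without its lid, on a 150 x 230 x 4 mm foot plate. Origin: centre of its underside, on the table. Its front faces its own -x (roughly to the robot); the lid is hinged along the rear (+x) top edge; the bolt is on the -y side
- lid (a joint): lid angle in rad: 0 shut, 1.57 upright, growing up and over to the rear. A plate 112 deep, 198 wide, 8 mm thick, about 0.4 kg, its top 98 mm above the table when shut. Stiff, damped hinge (friction 0.25 N m): low down it sinks slowly if let go, past upright it stays. A bolt that is home blocks it. It meets the stop between about 1.7 and 2.1 rad, differently each time: to be felt
- lid_hinge (a point): point on the lid's hinge axis, mid-width, 60 mm behind the box's centre, 90 mm above the table; it does not move. The axis runs along the box's y
- lid_bar (a point): centre of the grip bar of the lid's bail handle: round steel, 10 mm thick, 100 mm long along the box's y, 165 mm from the hinge axis and 40 mm clear of the plate's front edge. Shut, it is 94 mm above the table, level with the plate, nothing below it. Moves with the lid. Being round it turns in the grip, so a gripper can point down all the way
- bolt (a joint): position of the bolt in m: 0 home over the lid's edge, growing as it is drawn away from the lid (to the box's own -y), 0.030 fully back against its end. Starts at 0 to 0.006; about 4 N of friction; stays where it is left; the lid is free from about 0.018
- bolt_knob (a point): grip point on the bolt's upright round steel pin, 14 mm thick, which rises 38 mm from the flat bolt (bolt top 107.5 mm, pin top 145.5 mm above the table). The point is on the pin's axis, 129.5 mm above the table; 35 mm ahead of the box's centre and 139 mm to its -y side at bolt position 0. Moves with the bolt
- stop: aluminium post, 30 mm wide, 185 mm high, fixed 110 mm behind the hinge; origin at its foot. Through it, 175 mm up, a set screw holds an 18 mm rubber pad towards the lid, reaching out differently each time (by up to 39 mm, not measured). The pad gives 1 mm per 4 N, at most 12 mm; 4 to 25 N on it is right. 6 N at the bar, square to the lid, puts about 10 N on the pad
- positioner: black micropositioner with a 70 x 50 mm base, 78 mm tall, thumb knobs and a thin probe arm; origin under its base. Leave it alone
- solvent: small amber bottle, 48 mm across, 100 mm tall; origin under its base. Leave it alone
- carrier: flat white round wafer carrier, 78 mm across, 18 mm tall; origin under its base. Leave it alone
- chip_box: flat dark square chip box, 50 x 50 x 16 mm; origin under its base. Leave it alone
- driver: screwdriver lying on the table, 150 mm long along its x; origin underneath it. Leave it alone
- objective: dark steel microscope objective standing on end, 32 mm across, 48 mm tall; origin under its base. Leave it alone

How it is judged (in metres and radians):
On the way, in this order (a step that is already met when the one before it is completed fails the run):
1. the bolt is drawn fully back (at least 26 of its 30 mm) (value of joint bolt above 0.026 m), for 0.1 s.
2. the lid is raised beyond 0.6 rad (value of joint lid above 0.6 rad), for 0.1 s.
3. the lid presses the rubber stop with more than 4 N (contact force between lid and stop above 4 N), for 0.2 s.
At the end, for the whole second after the job is handed in: the lid is over past upright (more than 1.65 rad), at rest (under 0.05 rad/s) and touching its rubber stop (more than 0.3 N), the bolt still drawn back at least 26 mm, nothing held (value of joint lid above 1.65 rad and contact force between lid and stop above 0.3 N and value of joint bolt above 0.026 m and velocity of joint lid between -0.05 and 0.05 rad/s).
It fails at once if the lid is forced against the stop with more than 25 N (contact force between lid and stop above 25 N).
It fails at once if the lid is flung, faster than 2 rad/s (velocity of joint lid above 2 rad/s or velocity of joint lid below -2 rad/s).
It fails at once if a bystander is moved by more than 15 mm (distance of any of positioner, solvent, carrier, chip_box, driver, objective from where it was at the start of the episode above 0.015 m).
It also fails if it takes over 72 s, if anything falls off the work surface, if the arm or the gripper's body presses on something with over 40 N, if the wrist force passes 120 N, or if a joint passes its speed limit or range.

## Robot

A 6-joint arm with a two-finger parallel gripper is mounted at the origin on the work surface. World frame = base frame: x ahead of the robot, y to its left, z up, the work surface at z = 0. Lengths are in m, angles in degrees, forces in N, time in s.
With the tool pointing down it reaches from about 0.375 to 0.9 m from the base axis. Payload 3.1 kg.
Tool frame: the origin (TCP) lies at the very end of the fingers, on their centre line; the grasp point (between the pads) lies bot.grip_point_offset behind it (bot.grip_point_offset is the distance from the TCP to the grasp point, in m); z points along the fingers, y is the line along which they close (so a half turn about z gives the same grasp; the last joint's range is limited). The gripper opens to 87 mm and grips with 3 to 60 N. Pads are 19 mm wide; open, the fingers measure 117 mm over their backs; the gripper's body (75 mm by 190 mm) begins 51 mm behind the grasp point.
Start: joints at [58.356, 30.224, 82.088, -0, 67.689, -10.227], TCP at [0.228, 0.582, 0.223] pointing down, gripper open.
Joint ranges: [-176.69, 176.69], [-43.24, 126.21], [12.49, 139.97], [-82, 262], [0, 151.66], [-163.58, 163.58]. Speed limits (degrees/s): [159.86, 159.86, 180, 180, 180, 180].

## Interface

Orientations are given as a 3x3 rotation matrix whose columns are the frame's x, y, z axes.
In Python, from rig import bot, viewer, ticket gives the robot as it stands.
- The arm moves only by the tool servo_tool, never from a script. Its argument "targets" is a list of rows, each an object with "offset": the shift along the tool's x, y, z in m, a list of three; "dr": the turn, a rotation vector about the tool's x, y, z in degrees, a list of three. In form: [{"offset": [x, y, z], "dr": [ax, ay, az]}, ...]. A call has 1 to 20 rows; each row is the pose to reach, as a shift and turn from the pose commanded when the call began, along the tool's axes at that moment; what a row does not reach only later rows make up. A row lasts 1/12 s, in which the tool goes at most 41.7 mm and 7.16 degrees, less where a joint would pass 70% of its speed; a pose out of reach is approached as far as the arm can. A call with a gripper value outside its range is refused whole. "gripper" is the gripper command: -1 is fully open, 1 is shut, values between are in proportion, set as the call begins (left out, the last holds). The fingers move at their own pace and stop on an object; the grip force is fixed at half the most. Time passes only in rows, so rows that repeat a pose let the fingers close. It gives the time, the measured TCP pose, the force, the opening and the grip force at its end, in the units of the state.
- bot.read_state(): the state, without advancing time (a new reading comes with each control period).
- viewer.capture(name): name is "side" or "top"; returns a dict with "color" (480x640x3 uint8, red, green, blue), "camera_matrix" (3x3 intrinsics, pixels), "R" (3x3) and "t" (3): a world point X has camera coordinates R X + t. Camera axes: x right, y down, z forward; pixel columns grow to the right and rows downward; lengths in m; the calibration is good to about 2 mm. A picture is of the moment at which its call begins. There is no depth.
- ticket.hand_in(): hands the job in; it is judged then, once.
The state is a dict: "time_s": time; "joint_positions": joint angles; "qvel": joint speeds; "tau": joint torques, N m; "position": TCP position; "tcp_rot": TCP orientation; "force": force on the tool from outside, world axes, zero at the start; "moment": the same for the moment, N m; "opening": opening from 0.0 (shut) to 1.0 (fully open); "grasp_force": force on a finger pad.
Only numpy, scipy, OpenCV 4.12 (cv2) and the standard library are available. Lean on these libraries where they do the work, as an engineer would, in place of code of your own. Each camera call takes 0.05 s, during which the arm holds its last target. There are 200 camera calls.

## Working session

There is one attempt and no reset: what is moved stays moved. The work goes in short steps, Python scripts to look and compute and a tool call to move; the robot and the scene stay as the last step left them, time stands still between calls to the robot, and variables do not carry over. Pictures are saved under pics/ and viewed, at most 10 in all, crops included, and the job is handed in when it is done.

Besides the shell and the picture viewer there is one more tool, called after "Request:" by a JSON object that holds its "fn" and its "kwargs", one argument or row to a line. servo_tool: Moves the arm, as the interface text tells. Its arguments: {"type":"object","properties":{"targets":{"type":"array"},"gripper":{"type":"number"}},"required":["targets"]}

```bash
mkdir -p pics
python3 - <<'E'
from rig import bot, viewer
import cv2,numpy as np
np.set_printoptions(precision=4,suppress=True)
for n in("top","side"):
    c=viewer.capture(n);cv2.imwrite(f"pics/{n}0.png",c["color"][:,:,::-1]);np.savez(f"{n}.npz",**{k:c[k] for k in("camera_matrix","R","t")})
    print(n,c["camera_matrix"].tolist(),c["R"].tolist(),c["t"])
s=bot.read_state();print(s["time_s"],s["position"],s["tcp_rot"],s["force"],bot.grip_point_offset)
E
```

```text
top [[444.10814436486686, 0.0, 323.4841290088713], [0.0, 444.10814436486686, 238.36392635589044], [0.0, 0.0, 1.0]] [[0.007013854989995965, -0.999663563717852, 0.02497128777423961], [-0.9856216480179202, -0.011126924634438786, -0.16860058869001313], [0.1688217189718752, -0.023429701728876064, -0.9853680917709267]] [-0.0185  0.5724  0.9567]
side [[437.51303617009387, 0.0, 322.82477264092665], [0.0, 437.51303617009387, 233.32713749204393], [0.0, 0.0, 1.0]] [[0.9837647710416563, -0.17865359292029187, 0.017022602445817277], [-0.07493478207520053, -0.495108196133191, -0.8655938149947006], [0.1630694750488267, 0.8502651162187052, -0.5004573692622497]] [-0.5786  0.153   0.7635]
0.1 [0.2279 0.5813 0.2217] [[-0.931   0.3651 -0.001 ]
 [ 0.3651  0.931  -0.0016]
 [ 0.0003 -0.0019 -1.    ]] [ 0.0044  0.564  -0.4134] 0.0187
```

View pics/top0.png

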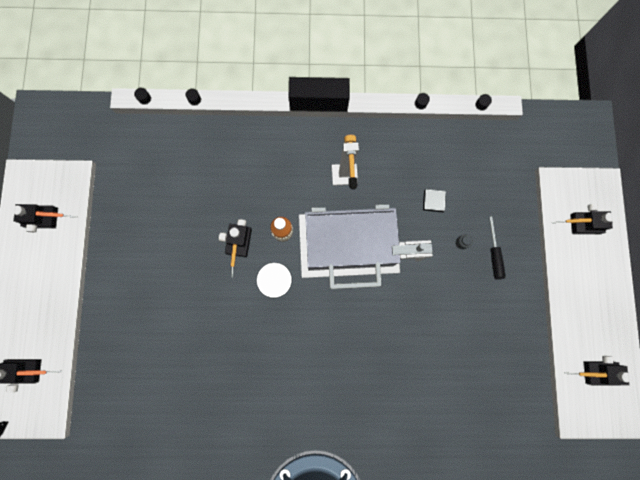

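View pics/side0.png

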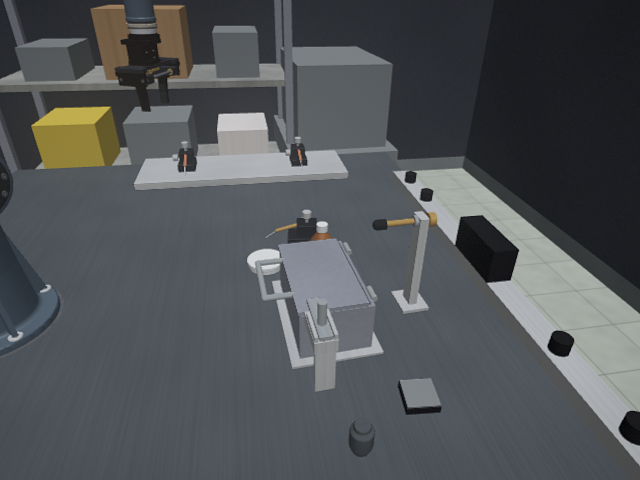

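The top view shows the box at about (350,240), its bail handle towards the robot at (356,285) and the bolt knob at (420,247). The stop is at (352,170). The side view shows the bolt pin at (322,310) and the stop post at (418,260). I'll zoom in to get exact pixels.

Run:
```python
import cv2,numpy as np
a=cv2.imread("pics/top0.png")[190:310,280:440];b=cv2.imread("pics/side0.png")[200:400,240:440]
cv2.imwrite("pics/topc.png",cv2.resize(a,None,fx=5,fy=5,interpolation=cv2.INTER_CUBIC))
cv2.imwrite("pics/sidec.png",cv2.resize(b,None,fx=3,fy=3,interpolation=cv2.INTER_CUBIC))
```

```text
(no output)
```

View pics/topc.png

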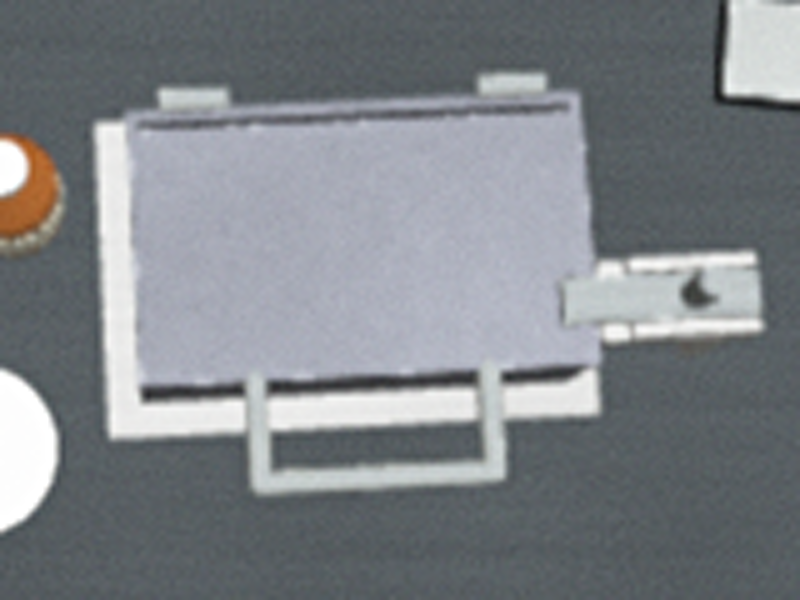

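View pics/sidec.png

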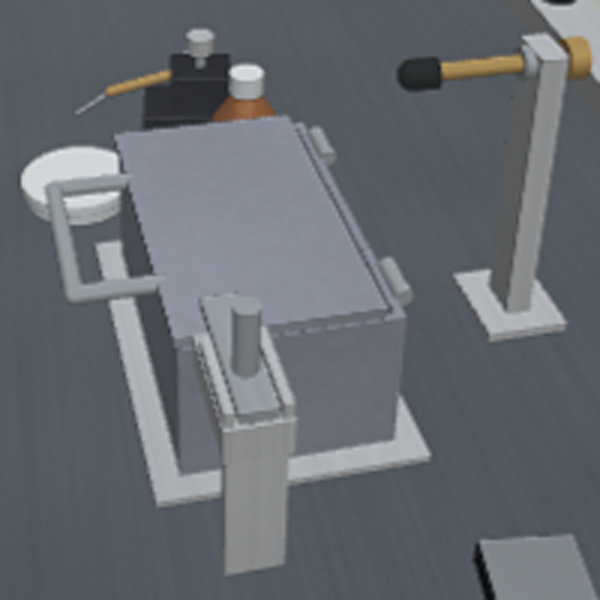

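Top crop: the lid front corners are at (140,388) and (600,364), the foot plate corners at (110,438), (600,414) and (95,123), and the bar centre at (379,479). Side crop: the foot plate corners are at (160,505) and (430,458), the lid front corners at (117,135) and (175,340), the bar middle at (62,242) and the pin top at (245,304). Next I'll fit the box pose to these.

```bash
cat > h.py <<'E'
import numpy as np
np.set_printoptions(precision=4,suppress=True)
C={n:np.load(f"{n}.npz") for n in("top","side")}
def proj(n,X):
    c=C[n];p=c["camera_matrix"]@(c["R"]@X+c["t"]);return p[:2]/p[2]
def W(p,L):
    c,s=np.cos(p[2]),np.sin(p[2]);return np.array([p[0]+c*L[0]-s*L[1],p[1]+s*L[0]+c*L[1],L[2]])
def px(n,u,v): return np.array([280+u/5-.4,190+v/5-.4]) if n=="top" else np.array([240+u/3-.33,200+v/3-.33])
E
python3 - <<'E'
from h import *
from scipy.optimize import least_squares
F=[("top",140,388,(-.06,.099,.094)),("top",600,364,(-.06,-.099,.094)),("top",110,438,(-.075,.115,.004)),("top",600,414,(-.075,-.115,.004)),("top",95,123,(.075,.115,.004)),
("top",379,479,(-.105,0,.094)),("side",160,505,(-.075,-.115,.0)),("side",430,458,(.075,-.115,.002)),("side",117,135,(-.06,.099,.098)),("side",175,340,(-.06,-.099,.098)),("side",62,242,(-.105,0,.094))]
f=lambda p:np.concatenate([proj(n,W(p,L))-px(n,u,v) for n,u,v,L in F])
r=least_squares(f,[.55,-.05,0],loss="soft_l1");p=r.x;print(p,np.degrees(p[2]));print(f(p).reshape(-1,2))
g=lambda q:proj("side",W(p,(-.035+q[1],-.139-q[0],.1455)))-px("side",245,304)
q=least_squares(g,[0,0]).x;print("bolt q, dx",q)
print("knob",W(p,(-.035,-.139-q[0],.1295)),"in top px",(proj("top",W(p,(-.035,-.139-q[0],.1455)))-[280,190])*5)
print("bar",W(p,(-.105,0,.094)),"hinge",W(p,(.06,0,.09)))
# stop pad: side crop tip (400,75), front of pad; z .175, y=0
g=lambda q:proj("side",W(p,(q[0],q[1],.175)))-px("side",400,75)
print("pad tip local",least_squares(g,[.1,0]).x)
E
```

```text
[ 0.5707 -0.0742  0.0652] 3.732907856649906
[[ 0.3266 -1.1363]
 [ 0.2768 -1.4169]
 [ 0.1678 -0.2111]
 [ 0.1375 -0.9046]
 [ 0.0288 -0.014 ]
 [ 0.138  -0.8627]
 [-1.5481  1.121 ]
 [-0.7789 -0.1763]
 [-1.2191 -0.4998]
 [ 0.2137 -0.7032]
 [-0.508  -0.5163]]
bolt q, dx [-0.0009 -0.0001]
knob [ 0.5447 -0.2143  0.1295] in top px [713.1665 274.2699]
bar [ 0.4659 -0.0811  0.094 ] hinge [ 0.6305 -0.0703  0.09  ]
pad tip local [0.0871 0.0012]
```

```bash
cat >> h.py <<'E'
P=np.array([.5707,-.0742,.0652]); YAW=np.degrees(P[2])
def go(pos,yaw):
    "offset and dr for a down-pointing tool whose y is at yaw from world y"
    from rig import bot
    from scipy.spatial.transform import Rotation as Q
    s=bot.read_state();R=np.array(s["tcp_rot"]);a=np.radians(yaw)
    y=np.array([-np.sin(a),np.cos(a),0]);z=np.array([0,0,-1.]);G=np.c_[np.cross(y,z),y,z]
    print("t",s["time_s"],"pos",np.array(s["position"]),"F",np.array(s["force"]),"j",np.array(s["joint_positions"]))
    print("offset",R.T@(np.array(pos)-s["position"]),"dr",Q.from_matrix(R.T@G).as_rotvec(degrees=True))
E
python3 -c "
from h import *
go((.5447,-.2143,.20),YAW)"
```

```text
t 0.1 pos [0.2279 0.5813 0.2217] F [ 0.0044  0.564  -0.4134] j [ 58.3554  30.2724  82.1467  -0.0008  67.6898 -10.2279]
offset [-0.5855 -0.6249  0.0227] dr [ -0.1015  -0.0418 -25.152 ]
```

Request:
{"fn": "servo_tool", "kwargs": {
  "targets": [
    {"offset": [-0.02,-0.02,0],"dr": [0,0,-2]},
    {"offset": [-0.04,-0.043,0],"dr": [0,0,-4]},
    {"offset": [-0.5855,-0.625,0.022],"dr": [0,0,-25.1]},
    {"offset": [-0.5855,-0.625,0.022],"dr": [0,0,-25.1]},
    {"offset": [-0.5855,-0.625,0.022],"dr": [0,0,-25.1]},
    {"offset": [-0.5855,-0.625,0.022],"dr": [0,0,-25.1]},
    {"offset": [-0.5855,-0.625,0.022],"dr": [0,0,-25.1]},
    {"offset": [-0.5855,-0.625,0.022],"dr": [0,0,-25.1]},
    {"offset": [-0.5855,-0.625,0.022],"dr": [0,0,-25.1]},
    {"offset": [-0.5855,-0.625,0.022],"dr": [0,0,-25.1]},
    {"offset": [-0.5855,-0.625,0.022],"dr": [0,0,-25.1]},
    {"offset": [-0.5855,-0.625,0.022],"dr": [0,0,-25.1]},
    {"offset": [-0.5855,-0.625,0.022],"dr": [0,0,-25.1]},
    {"offset": [-0.5855,-0.625,0.022],"dr": [0,0,-25.1]},
    {"offset": [-0.5855,-0.625,0.022],"dr": [0,0,-25.1]},
    {"offset": [-0.5855,-0.625,0.022],"dr": [0,0,-25.1]},
    {"offset": [-0.5855,-0.625,0.022],"dr": [0,0,-25.1]},
    {"offset": [-0.5855,-0.625,0.022],"dr": [0,0,-25.1]},
    {"offset": [-0.5855,-0.625,0.022],"dr": [0,0,-25.1]},
    {"offset": [-0.5855,-0.625,0.022],"dr": [0,0,-25.1]}
  ]
}}

```text
time_s: 1.77
position: [0.5246, -0.1644, 0.2017]
tcp_rot: [[-0.998, -0.064, -0.001], [-0.064, 0.998, 0.001], [0.001, 0.001, -1.0]]
force: [0.6, 0.7, 0.5]
opening: 1.001
grasp_force: 0.0
```

```bash
python3 -c "
from h import *
go((.5447,-.2143,.20),YAW)"
```

```text
t 1.7667 pos [ 0.5246 -0.1644  0.2017] F [0.6087 0.7271 0.5166] j [ -29.0524   25.9768   94.2229    0.0116   59.8514 -122.703 ]
offset [-0.0169 -0.0511  0.0016] dr [ 0.0361 -0.0376 -0.0909]
```

Request:
{"fn": "servo_tool", "kwargs": {
  "targets": [
    {"offset": [-0.014,-0.044,0.0],"dr": [0,0,0]},
    {"offset": [-0.014,-0.044,0.0],"dr": [0,0,0]},
    {"offset": [-0.014,-0.044,0.0],"dr": [0,0,0]},
    {"offset": [-0.014,-0.044,0.0],"dr": [0,0,0]},
    {"offset": [-0.014,-0.044,0.0],"dr": [0,0,0]}
  ]
}}

```text
time_s: 2.18
position: [0.5401, -0.2034, 0.2016]
tcp_rot: [[-0.998, -0.065, -0.002], [-0.065, 0.998, 0.002], [0.002, 0.002, -1.0]]
force: [0.8, 0.7, -1.0]
opening: 0.999
grasp_force: 0.0
```

```bash
python3 -c "
from h import *
go((.5447,-.2143,.114),YAW)"
```

```text
t 2.1833 pos [ 0.5401 -0.2034  0.2016] F [ 0.799   0.7388 -0.9557] j [ -31.7404   28.0436   90.2524    0.0264   61.871  -125.491 ]
offset [-0.0041 -0.0113  0.0875] dr [ 0.1159 -0.1225  0.0024]
```

Request:
{"fn": "servo_tool", "kwargs": {
  "targets": [
    {"offset": [-0.004,-0.011,0.0],"dr": [0,0,0]},
    {"offset": [-0.004,-0.011,0.015],"dr": [0,0,0]},
    {"offset": [-0.004,-0.011,0.03],"dr": [0,0,0]},
    {"offset": [-0.004,-0.011,0.045],"dr": [0,0,0]},
    {"offset": [-0.004,-0.011,0.06],"dr": [0,0,0]},
    {"offset": [-0.004,-0.011,0.075],"dr": [0,0,0]},
    {"offset": [-0.004,-0.011,0.082],"dr": [0,0,0]},
    {"offset": [-0.004,-0.011,0.082],"dr": [0,0,0]},
    {"offset": [-0.004,-0.011,0.082],"dr": [0,0,0]}
  ]
}}

```text
time_s: 2.93
position: [0.5463, -0.2157, 0.1202]
tcp_rot: [[-0.998, -0.065, -0.0], [-0.065, 0.998, 0.0], [0.0, 0.0, -1.0]]
force: [-0.3, -0.9, -0.3]
opening: 1.001
grasp_force: 0.0
```

```bash
python3 -c "
from h import *
go((.5447,-.2143,.114),YAW)
from rig import viewer;import cv2
c=viewer.capture('side')['color'][150:350,220:460,::-1];cv2.imwrite('pics/s1.png',cv2.resize(c,None,fx=3,fy=3))"
```

```text
t 2.9333 pos [ 0.5463 -0.2157  0.1202] F [-0.2748 -0.8834 -0.315 ] j [ -32.4415   34.99     92.8089   -0.0036   52.2079 -126.177 ]
offset [0.0015 0.0015 0.0062] dr [ 0.0017 -0.0072  0.0021]
```

View pics/s1.png

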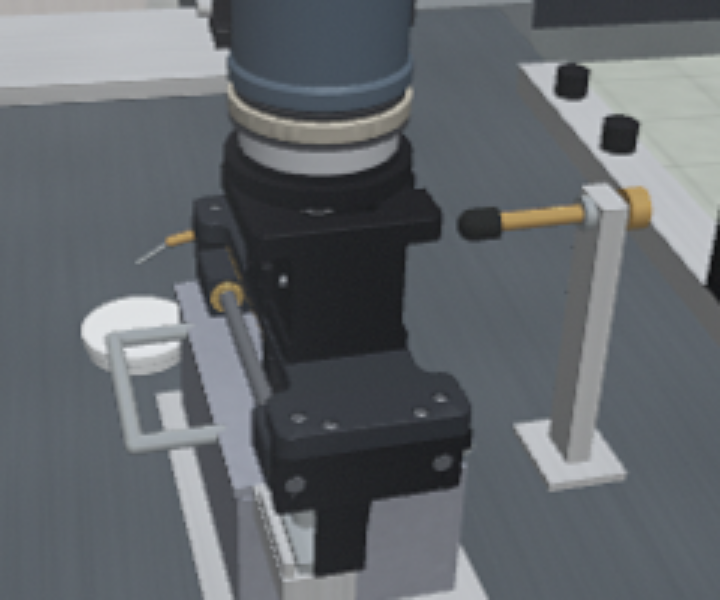

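The pin shows just left of the near finger at (303,515), so the fingers straddle it. I'll make the last small shift, go down and close.

Request:
{"fn": "servo_tool", "kwargs": {
  "targets": [
    {"offset": [0.0015,0.0015,0.003],"dr": [0,0,0]},
    {"offset": [0.0015,0.0015,0.006],"dr": [0,0,0]},
    {"offset": [0.0015,0.0015,0.006],"dr": [0,0,0]},
    {"offset": [0.0015,0.0015,0.006],"dr": [0,0,0]}
  ]
}}

```text
time_s: 3.32
position: [0.5444, -0.2147, 0.1143]
tcp_rot: [[-0.998, -0.064, 0.0], [-0.064, 0.998, -0.0], [-0.0, -0.0, -1.0]]
force: [0.0, -0.5, 0.1]
opening: 0.996
grasp_force: 0.0
```

Request:
{"fn": "servo_tool", "kwargs": {
  "targets": [
    {"offset": [0,0,0],"dr": [0,0,0]},
    {"offset": [0,0,0],"dr": [0,0,0]},
    {"offset": [0,0,0],"dr": [0,0,0]},
    {"offset": [0,0,0],"dr": [0,0,0]},
    {"offset": [0,0,0],"dr": [0,0,0]},
    {"offset": [0,0,0],"dr": [0,0,0]},
    {"offset": [0,0,0],"dr": [0,0,0]},
    {"offset": [0,0,0],"dr": [0,0,0]},
    {"offset": [0,0,0],"dr": [0,0,0]},
    {"offset": [0,0,0],"dr": [0,0,0]},
    {"offset": [0,0,0],"dr": [0,0,0]},
    {"offset": [0,0,0],"dr": [0,0,0]}
  ],
  "gripper": 1
}}

```text
time_s: 4.32
position: [0.5445, -0.215, 0.1141]
tcp_rot: [[-0.998, -0.065, 0.0], [-0.065, 0.998, -0.001], [-0.0, -0.001, -1.0]]
force: [-0.8, -5.5, -0.9]
opening: 0.177
grasp_force: 3.4
```

Request:
{"fn": "servo_tool", "kwargs": {
  "targets": [
    {"offset": [0,0,0],"dr": [0,0,0]},
    {"offset": [0,0,0],"dr": [0,0,0]},
    {"offset": [0,-0.003,0],"dr": [0,0,0]},
    {"offset": [0,-0.006,0],"dr": [0,0,0]},
    {"offset": [0,-0.009,0],"dr": [0,0,0]},
    {"offset": [0,-0.012,0],"dr": [0,0,0]},
    {"offset": [0,-0.015,0],"dr": [0,0,0]},
    {"offset": [0,-0.018,0],"dr": [0,0,0]},
    {"offset": [0,-0.021,0],"dr": [0,0,0]},
    {"offset": [0,-0.023,0],"dr": [0,0,0]},
    {"offset": [0,-0.025,0],"dr": [0,0,0]},
    {"offset": [0,-0.025,0],"dr": [0,0,0]},
    {"offset": [0,-0.025,0],"dr": [0,0,0]}
  ]
}}

```text
time_s: 5.4
position: [0.546, -0.2403, 0.1141]
tcp_rot: [[-0.998, -0.064, -0.0], [-0.064, 0.998, -0.001], [0.0, -0.001, -1.0]]
force: [-0.3, 2.4, 1.5]
opening: 0.151
grasp_force: 30.0
```

Gripped, and it is moving freely against about 4 N. I'll go on in small steps until the end stop is felt.

Request:
{"fn": "servo_tool", "kwargs": {
  "targets": [
    {"offset": [0,-0.001,0],"dr": [0,0,0]},
    {"offset": [0,-0.002,0],"dr": [0,0,0]},
    {"offset": [0,-0.003,0],"dr": [0,0,0]},
    {"offset": [0,-0.003,0],"dr": [0,0,0]},
    {"offset": [0,-0.003,0],"dr": [0,0,0]}
  ]
}}

```text
time_s: 5.82
position: [0.5461, -0.2427, 0.1141]
tcp_rot: [[-0.998, -0.064, -0.0], [-0.064, 0.998, -0.0], [0.0, -0.0, -1.0]]
force: [-0.7, 3.0, 2.8]
opening: 0.152
grasp_force: 30.0
```

Request:
{"fn": "servo_tool", "kwargs": {
  "targets": [
    {"offset": [0,-0.001,0],"dr": [0,0,0]},
    {"offset": [0,-0.0015,0],"dr": [0,0,0]},
    {"offset": [0,-0.0015,0],"dr": [0,0,0]},
    {"offset": [0,-0.0015,0],"dr": [0,0,0]}
  ]
}}

```text
time_s: 6.15
position: [0.5462, -0.2442, 0.1141]
tcp_rot: [[-0.998, -0.064, -0.0], [-0.064, 0.998, -0.0], [0.0, -0.0, -1.0]]
force: [-0.5, 3.9, 2.5]
opening: 0.155
grasp_force: 30.0
```

Request:
{"fn": "servo_tool", "kwargs": {
  "targets": [
    {"offset": [0,-0.001,0],"dr": [0,0,0]},
    {"offset": [0,-0.0015,0],"dr": [0,0,0]},
    {"offset": [0,-0.0015,0],"dr": [0,0,0]},
    {"offset": [0,-0.0015,0],"dr": [0,0,0]}
  ]
}}

```text
time_s: 6.48
position: [0.5463, -0.2457, 0.1141]
tcp_rot: [[-0.998, -0.064, -0.0], [-0.064, 0.998, -0.0], [0.0, -0.0, -1.0]]
force: [-0.1, 4.0, 4.0]
opening: 0.152
grasp_force: 30.0
```

Request:
{"fn": "servo_tool", "kwargs": {
  "targets": [
    {"offset": [0,-0.001,0],"dr": [0,0,0]},
    {"offset": [0,-0.0015,0],"dr": [0,0,0]},
    {"offset": [0,-0.0015,0],"dr": [0,0,0]},
    {"offset": [0,-0.0015,0],"dr": [0,0,0]}
  ]
}}

```text
time_s: 6.82
position: [0.5463, -0.2458, 0.1141]
tcp_rot: [[-0.998, -0.064, -0.001], [-0.064, 0.998, 0.002], [0.001, 0.002, -1.0]]
force: [-0.3, 6.8, 5.2]
opening: 0.154
grasp_force: 30.0
```

The end is reached: TCP y is stuck at -0.2458 after about 31 mm. Next: release, rise, and turn for the bar.

Request:
{"fn": "servo_tool", "kwargs": {
  "targets": [
    {"offset": [0,0.001,0],"dr": [0,0,0]},
    {"offset": [0,0.001,0],"dr": [0,0,0]},
    {"offset": [0,0.001,0],"dr": [0,0,0]},
    {"offset": [0,0.001,0],"dr": [0,0,0]},
    {"offset": [0,0.001,0],"dr": [0,0,0]},
    {"offset": [0,0.001,0],"dr": [0,0,0]},
    {"offset": [0,0.001,-0.02],"dr": [0,0,0]},
    {"offset": [0,0.001,-0.05],"dr": [0,0,0]},
    {"offset": [0,0.001,-0.085],"dr": [0,0,0]},
    {"offset": [0,0.001,-0.085],"dr": [0,0,0]},
    {"offset": [0,0.001,-0.085],"dr": [0,0,0]},
    {"offset": [0,0.001,-0.085],"dr": [0,0,0]}
  ],
  "gripper": 0.1
}}

```text
time_s: 7.82
position: [0.5461, -0.246, 0.1988]
tcp_rot: [[-0.998, -0.064, -0.0], [-0.064, 0.998, 0.0], [0.0, 0.0, -1.0]]
force: [-1.4, 0.1, 0.1]
opening: 0.449
grasp_force: 0.0
```

```bash
python3 -c "
from h import *
go((.4659,-.0811,.2),YAW-90)"
```

```text
t 7.8167 pos [ 0.5461 -0.246   0.1988] F [-1.3549  0.0519  0.0689] j [ -34.926    29.7925   87.3457   -0.0087   62.8854 -128.6005]
offset [ 0.0694  0.1697 -0.0011] dr [-0.0114 -0.0251 89.9427]
```

Request:
{"fn": "servo_tool", "kwargs": {
  "targets": [
    {"offset": [0.005,0.013,0],"dr": [0,0,7]},
    {"offset": [0.01,0.026,0],"dr": [0,0,14]},
    {"offset": [0.016,0.039,0],"dr": [0,0,21]},
    {"offset": [0.021,0.052,0],"dr": [0,0,28]},
    {"offset": [0.027,0.065,0],"dr": [0,0,35]},
    {"offset": [0.032,0.078,0],"dr": [0,0,42]},
    {"offset": [0.037,0.091,0],"dr": [0,0,49]},
    {"offset": [0.043,0.105,0],"dr": [0,0,56]},
    {"offset": [0.048,0.118,0],"dr": [0,0,63]},
    {"offset": [0.054,0.132,0],"dr": [0,0,70]},
    {"offset": [0.06,0.146,0],"dr": [0,0,77]},
    {"offset": [0.065,0.16,0],"dr": [0,0,84]},
    {"offset": [0.0694,0.1697,-0.001],"dr": [0,0,90]},
    {"offset": [0.0694,0.1697,-0.001],"dr": [0,0,90]},
    {"offset": [0.0694,0.1697,-0.001],"dr": [0,0,90]},
    {"offset": [0.0694,0.1697,-0.001],"dr": [0,0,90]},
    {"offset": [0.0694,0.1697,-0.001],"dr": [0,0,90]},
    {"offset": [0.0694,0.1697,-0.001],"dr": [0,0,90]}
  ]
}}

```text
time_s: 9.32
position: [0.4667, -0.0819, 0.1998]
tcp_rot: [[-0.064, 0.998, -0.0], [0.998, 0.064, -0.0], [-0.0, -0.0, -1.0]]
force: [1.0, 0.0, -0.8]
opening: 0.451
grasp_force: 0.0
```

```bash
python3 -c "
from h import *
go((.4659,-.0811,.0753),YAW-90)"
```

```text
t 9.3167 pos [ 0.4667 -0.0819  0.1998] F [ 1.0453  0.0067 -0.7764] j [-23.5013  20.5883 104.6881  -0.0084  54.7251 -27.1932]
offset [ 0.0009 -0.0007  0.1245] dr [-0.0044  0.0055 -0.0389]
```

Request:
{"fn": "servo_tool", "kwargs": {
  "targets": [
    {"offset": [0.001,-0.001,0.02],"dr": [0,0,0]},
    {"offset": [0.001,-0.001,0.04],"dr": [0,0,0]},
    {"offset": [0.001,-0.001,0.06],"dr": [0,0,0]},
    {"offset": [0.001,-0.001,0.075],"dr": [0,0,0]},
    {"offset": [0.001,-0.001,0.085],"dr": [0,0,0]},
    {"offset": [0.001,-0.001,0.095],"dr": [0,0,0]},
    {"offset": [0.001,-0.001,0.105],"dr": [0,0,0]},
    {"offset": [0.001,-0.001,0.115],"dr": [0,0,0]},
    {"offset": [0.001,-0.001,0.1245],"dr": [0,0,0]},
    {"offset": [0.001,-0.001,0.1245],"dr": [0,0,0]},
    {"offset": [0.001,-0.001,0.1245],"dr": [0,0,0]}
  ]
}}

```text
time_s: 10.23
position: [0.4651, -0.0805, 0.0751]
tcp_rot: [[-0.064, 0.998, -0.001], [0.998, 0.064, 0.0], [0.0, -0.001, -1.0]]
force: [-0.6, 0.3, 0.4]
opening: 0.45
grasp_force: 0.0
```

```bash
python3 -c "
from h import *
from rig import viewer;import cv2
c=viewer.capture('side')['color'][150:350,220:460,::-1];cv2.imwrite('pics/s2.png',cv2.resize(c,None,fx=3,fy=3))
go((.4659,-.0811,.0753),YAW-90)"
```

```text
t 10.2833 pos [ 0.4655 -0.0806  0.0756] F [ 0.3847  0.3803 -0.5521] j [-23.4108  33.3108 110.9406  -0.0015  35.7487 -27.087 ]
offset [-0.0006  0.0004  0.0003] dr [-0.0005  0.0008 -0.0582]
```

View pics/s2.png

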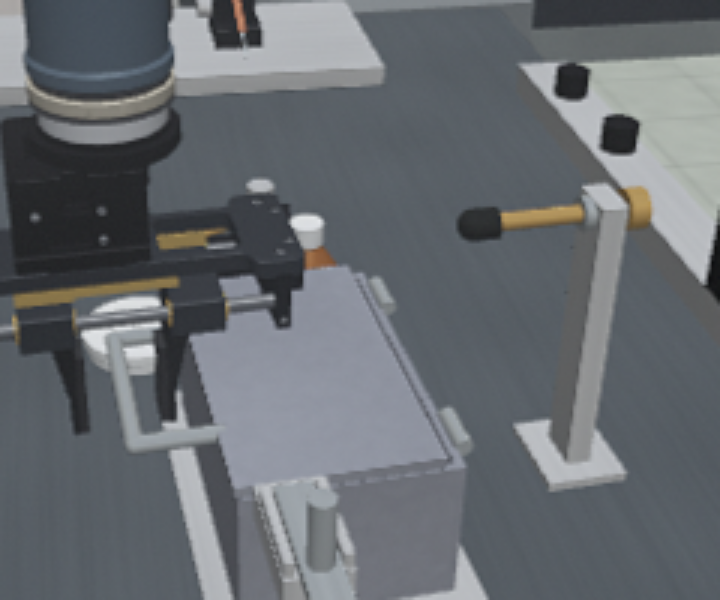

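The bolt has moved out, with the pin top now at (322,497). The fingers, at (78,420) and (170,410), straddle the bar in the middle, so I'll close.

Request:
{"fn": "servo_tool", "kwargs": {
  "targets": [
    {"offset": [0,0,0],"dr": [0,0,0]},
    {"offset": [0,0,0],"dr": [0,0,0]},
    {"offset": [0,0,0],"dr": [0,0,0]},
    {"offset": [0,0,0],"dr": [0,0,0]},
    {"offset": [0,0,0],"dr": [0,0,0]},
    {"offset": [0,0,0],"dr": [0,0,0]},
    {"offset": [0,0,0],"dr": [0,0,0]},
    {"offset": [0,0,0],"dr": [0,0,0]},
    {"offset": [0,0,0],"dr": [0,0,0]},
    {"offset": [0,0,0],"dr": [0,0,0]}
  ],
  "gripper": 1
}}

```text
time_s: 11.12
position: [0.4658, -0.0804, 0.0758]
tcp_rot: [[-0.064, 0.998, 0.001], [0.998, 0.064, -0.0], [-0.0, 0.001, -1.0]]
force: [1.7, 2.0, 1.5]
opening: 0.102
grasp_force: 30.0
```

```bash
cat >> h.py <<'E'
H=W(P,(.06,0,.09)); B=np.array([np.cos(P[2]),np.sin(P[2])]); A0=np.arctan2(.004,.165)
def arc(r,a0,a1,n):
    "tool offsets (y: box +x, z: down) along the lid's arc from angle a0 to a1"
    for a in np.linspace(a0,a1,n+1)[1:]:
        print("%.2f [0, %.4f, %.4f]"%(a,r*(np.cos(a0+A0)-np.cos(a+A0)),-r*(np.sin(a+A0)-np.sin(a0+A0))))
def where():
    from rig import bot
    s=bot.read_state();p=np.array(s["position"]);d=p[:2]-H[:2]
    u=-d@B;v=p[2]+bot.grip_point_offset-.09;F=np.array(s["force"]);a=np.arctan2(v,u)
    t=np.array([np.sin(a),np.cos(a)]); Fb=np.array([F[:2]@B,F[2]])
    print("t %.2f u %.4f v %.4f r %.4f lid %.3f F(boxx,z)"%(s["time_s"],u,v,np.hypot(u,v),a-A0),Fb,"tangential",Fb@t,"radial",Fb@[-t[1],t[0]],s["opening"],s["grasp_force"])
E
python3 -c "
from h import *
where();arc(.165,0,.9,18)"
```

```text
t 11.12 u 0.1650 v 0.0045 r 0.1651 lid 0.003 F(boxx,z) [1.8595 1.5093] tangential 1.559398743638944 radial -1.8176990134804092 0.1020116226518291 29.995945394039154
0.05 [0, 0.0004, -0.0082]
0.10 [0, 0.0012, -0.0164]
0.15 [0, 0.0024, -0.0246]
0.20 [0, 0.0041, -0.0327]
0.25 [0, 0.0061, -0.0407]
0.30 [0, 0.0085, -0.0486]
0.35 [0, 0.0114, -0.0563]
0.40 [0, 0.0146, -0.0639]
0.45 [0, 0.0182, -0.0714]
0.50 [0, 0.0221, -0.0786]
0.55 [0, 0.0264, -0.0856]
0.60 [0, 0.0311, -0.0924]
0.65 [0, 0.0361, -0.0990]
0.70 [0, 0.0414, -0.1053]
0.75 [0, 0.0470, -0.1114]
0.80 [0, 0.0529, -0.1171]
0.85 [0, 0.0591, -0.1226]
0.90 [0, 0.0655, -0.1277]
```

The measured grasp matches the geometry. I'll lift along the arc.

Request:
{"fn": "servo_tool", "kwargs": {
  "targets": [
    {"offset": [0,0.0004,-0.0082],"dr": [0,0,0]},
    {"offset": [0,0.0012,-0.0164],"dr": [0,0,0]},
    {"offset": [0,0.0024,-0.0246],"dr": [0,0,0]},
    {"offset": [0,0.0041,-0.0327],"dr": [0,0,0]},
    {"offset": [0,0.0041,-0.0327],"dr": [0,0,0]},
    {"offset": [0,0.0041,-0.0327],"dr": [0,0,0]}
  ]
}}

```text
time_s: 11.62
position: [0.4699, -0.0802, 0.1092]
tcp_rot: [[-0.064, 0.998, 0.002], [0.998, 0.064, -0.001], [-0.001, 0.002, -1.0]]
force: [3.7, 0.7, -1.7]
opening: 0.104
grasp_force: 30.0
```

```bash
python3 -c "
from h import *
where();arc(.165,.2,1.1,18)"
```

```text
t 11.62 u 0.1610 v 0.0379 r 0.1654 lid 0.207 F(boxx,z) [ 3.7582 -1.6791] tangential -0.7735234008443659 radial -4.042916290472812 0.10356721697107427 30.011410117149353
0.25 [0, 0.0020, -0.0080]
0.30 [0, 0.0045, -0.0159]
0.35 [0, 0.0073, -0.0236]
0.40 [0, 0.0105, -0.0312]
0.45 [0, 0.0141, -0.0387]
0.50 [0, 0.0180, -0.0459]
0.55 [0, 0.0223, -0.0529]
0.60 [0, 0.0270, -0.0597]
0.65 [0, 0.0320, -0.0663]
0.70 [0, 0.0373, -0.0726]
0.75 [0, 0.0429, -0.0787]
0.80 [0, 0.0488, -0.0844]
0.85 [0, 0.0550, -0.0899]
0.90 [0, 0.0615, -0.0950]
0.95 [0, 0.0682, -0.0998]
1.00 [0, 0.0751, -0.1043]
1.05 [0, 0.0823, -0.1084]
1.10 [0, 0.0896, -0.1121]
```

Request:
{"fn": "servo_tool", "kwargs": {
  "targets": [
    {"offset": [0,0.002,-0.008],"dr": [0,0,0]},
    {"offset": [0,0.0045,-0.0159],"dr": [0,0,0]},
    {"offset": [0,0.0073,-0.0236],"dr": [0,0,0]},
    {"offset": [0,0.0105,-0.0312],"dr": [0,0,0]},
    {"offset": [0,0.0141,-0.0387],"dr": [0,0,0]},
    {"offset": [0,0.018,-0.0459],"dr": [0,0,0]},
    {"offset": [0,0.0223,-0.0529],"dr": [0,0,0]},
    {"offset": [0,0.027,-0.0597],"dr": [0,0,0]},
    {"offset": [0,0.032,-0.0663],"dr": [0,0,0]},
    {"offset": [0,0.0373,-0.0726],"dr": [0,0,0]},
    {"offset": [0,0.0429,-0.0787],"dr": [0,0,0]},
    {"offset": [0,0.0488,-0.0844],"dr": [0,0,0]},
    {"offset": [0,0.055,-0.0899],"dr": [0,0,0]},
    {"offset": [0,0.0615,-0.095],"dr": [0,0,0]},
    {"offset": [0,0.0682,-0.0998],"dr": [0,0,0]},
    {"offset": [0,0.0751,-0.1043],"dr": [0,0,0]},
    {"offset": [0,0.0823,-0.1084],"dr": [0,0,0]},
    {"offset": [0,0.0896,-0.1121],"dr": [0,0,0]},
    {"offset": [0,0.0896,-0.1121],"dr": [0,0,0]}
  ]
}}

```text
time_s: 13.2
position: [0.5573, -0.0748, 0.2232]
tcp_rot: [[-0.065, 0.998, -0.004], [0.998, 0.065, -0.002], [-0.001, -0.004, -1.0]]
force: [-6.2, -2.8, 10.4]
opening: 0.105
grasp_force: 30.0
```

```bash
python3 -c "
from h import *
where();arc(.165,1.1,1.62,12)"
```

```text
t 13.20 u 0.0734 v 0.1519 r 0.1687 lid 1.096 F(boxx,z) [-6.361  10.3846] tangential -1.208612588527865 radial 12.117833677007093 0.10499659764494161 30.002255737781525
1.14 [0, 0.0065, -0.0029]
1.19 [0, 0.0131, -0.0056]
1.23 [0, 0.0199, -0.0080]
1.27 [0, 0.0267, -0.0101]
1.32 [0, 0.0337, -0.0118]
1.36 [0, 0.0407, -0.0133]
1.40 [0, 0.0477, -0.0145]
1.45 [0, 0.0548, -0.0154]
1.49 [0, 0.0619, -0.0159]
1.53 [0, 0.0691, -0.0162]
1.58 [0, 0.0762, -0.0161]
1.62 [0, 0.0834, -0.0157]
```

Request:
{"fn": "servo_tool", "kwargs": {
  "targets": [
    {"offset": [0,0,0],"dr": [0,0,0]},
    {"offset": [0,0,0],"dr": [0,0,0]},
    {"offset": [0,0,0],"dr": [0,0,0]}
  ]
}}

```text
time_s: 13.45
position: [0.5573, -0.0748, 0.2232]
tcp_rot: [[-0.065, 0.998, -0.003], [0.998, 0.065, -0.002], [-0.002, -0.003, -1.0]]
force: [-6.1, -3.2, 10.9]
opening: 0.1
grasp_force: 30.0
```

```bash
python3 -c "
from h import *
where()"
```

```text
t 13.45 u 0.0734 v 0.1519 r 0.1687 lid 1.096 F(boxx,z) [-6.2485 10.9493] tangential -0.8620507840031477 radial 12.577241640926069 0.09984219750083159 30.00158965587616
```

The hinge turning in a firm grip builds up radial force. I'll loosen the fingers into a cage around the bar; at this angle the hinge friction holds the lid.

Request:
{"fn": "servo_tool", "kwargs": {
  "targets": [
    {"offset": [0,0,0],"dr": [0,0,0]},
    {"offset": [0,0,0],"dr": [0,0,0]},
    {"offset": [0,0,0],"dr": [0,0,0]},
    {"offset": [0,0,0],"dr": [0,0,0]},
    {"offset": [0,0,0],"dr": [0,0,0]}
  ],
  "gripper": 0.66
}}

```text
time_s: 13.87
position: [0.559, -0.0739, 0.2203]
tcp_rot: [[-0.064, 0.998, 0.0], [0.998, 0.064, 0.001], [0.001, 0.0, -1.0]]
force: [-0.6, 0.2, -0.1]
opening: 0.17
grasp_force: 0.0
```

```bash
python3 -c "
from h import *
where()"
```

```text
t 13.87 u 0.0717 v 0.1490 r 0.1654 lid 1.098 F(boxx,z) [-0.6282 -0.0511] tangential -0.5883112801314936 radial 0.2262703461424391 0.17028561174713386 0.0
```

Request:
{"fn": "servo_tool", "kwargs": {
  "targets": [
    {"offset": [0,0.0065,-0.0029],"dr": [0,0,0]},
    {"offset": [0,0.0131,-0.0056],"dr": [0,0,0]},
    {"offset": [0,0.0199,-0.008],"dr": [0,0,0]},
    {"offset": [0,0.0267,-0.0101],"dr": [0,0,0]},
    {"offset": [0,0.0337,-0.0118],"dr": [0,0,0]},
    {"offset": [0,0.0407,-0.0133],"dr": [0,0,0]},
    {"offset": [0,0.0477,-0.0145],"dr": [0,0,0]},
    {"offset": [0,0.0548,-0.0154],"dr": [0,0,0]},
    {"offset": [0,0.0619,-0.0159],"dr": [0,0,0]},
    {"offset": [0,0.0691,-0.0162],"dr": [0,0,0]},
    {"offset": [0,0.0762,-0.0161],"dr": [0,0,0]},
    {"offset": [0,0.0834,-0.0157],"dr": [0,0,0]},
    {"offset": [0,0.0834,-0.0157],"dr": [0,0,0]},
    {"offset": [0,0.0834,-0.0157],"dr": [0,0,0]}
  ]
}}

```text
time_s: 15.03
position: [0.6429, -0.0688, 0.2357]
tcp_rot: [[-0.064, 0.998, 0.001], [0.998, 0.064, 0.0], [0.0, 0.001, -1.0]]
force: [0.4, 0.1, -0.7]
opening: 0.172
grasp_force: 0.0
```

```bash
python3 -c "
from h import *
where();arc(.165,1.62,2.12,25)
from rig import viewer;import cv2
c=viewer.capture('side')['color'][100:350,260:500,::-1];cv2.imwrite('pics/s3.png',cv2.resize(c,None,fx=2.4,fy=2.4))"
```

```text
t 15.03 u -0.0124 v 0.1644 r 0.1649 lid 1.622 F(boxx,z) [ 0.3717 -0.721 ] tangential 0.4247217268471951 radial -0.6911390848544529 0.1715869109700403 0.0
1.64 [0, 0.0033, 0.0003]
1.66 [0, 0.0066, 0.0006]
1.68 [0, 0.0098, 0.0010]
1.70 [0, 0.0131, 0.0015]
1.72 [0, 0.0164, 0.0020]
1.74 [0, 0.0196, 0.0026]
1.76 [0, 0.0228, 0.0033]
1.78 [0, 0.0261, 0.0040]
1.80 [0, 0.0293, 0.0048]
1.82 [0, 0.0325, 0.0057]
1.84 [0, 0.0356, 0.0066]
1.86 [0, 0.0388, 0.0076]
1.88 [0, 0.0419, 0.0086]
1.90 [0, 0.0450, 0.0098]
1.92 [0, 0.0481, 0.0109]
1.94 [0, 0.0511, 0.0122]
1.96 [0, 0.0542, 0.0135]
1.98 [0, 0.0572, 0.0148]
2.00 [0, 0.0602, 0.0162]
2.02 [0, 0.0631, 0.0177]
2.04 [0, 0.0660, 0.0192]
2.06 [0, 0.0689, 0.0208]
2.08 [0, 0.0718, 0.0225]
2.10 [0, 0.0746, 0.0242]
2.12 [0, 0.0774, 0.0259]
```

View pics/s3.png

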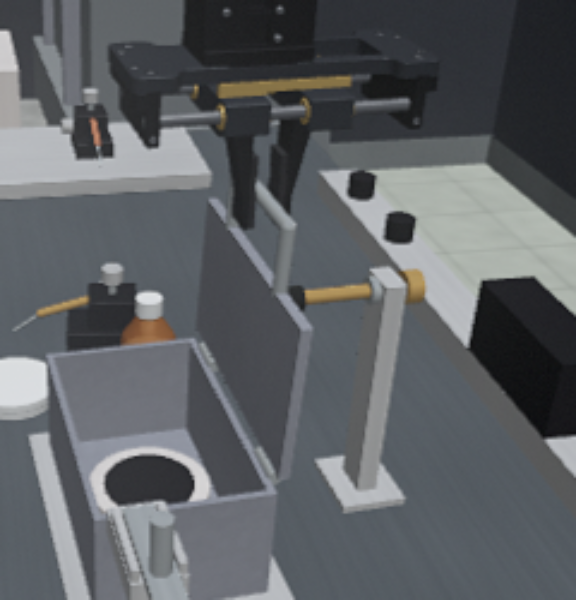

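The lid is just past upright, with the bar between the fingers at (275,205). The pad at (295,298) is a short way behind the plate. I'll advance and then feel for contact.

Request:
{"fn": "servo_tool", "kwargs": {
  "targets": [
    {"offset": [0,0.0033,0.0003],"dr": [0,0,0]},
    {"offset": [0,0.0066,0.0006],"dr": [0,0,0]},
    {"offset": [0,0.0098,0.001],"dr": [0,0,0]},
    {"offset": [0,0.0131,0.0015],"dr": [0,0,0]},
    {"offset": [0,0.0164,0.002],"dr": [0,0,0]},
    {"offset": [0,0.0164,0.002],"dr": [0,0,0]},
    {"offset": [0,0.0164,0.002],"dr": [0,0,0]}
  ]
}}

```text
time_s: 15.67
position: [0.659, -0.0679, 0.234]
tcp_rot: [[-0.064, 0.998, 0.001], [0.998, 0.064, -0.0], [-0.0, 0.001, -1.0]]
force: [-0.2, 0.3, 0.2]
opening: 0.167
grasp_force: 0.0
```

Request:
{"fn": "servo_tool", "kwargs": {
  "targets": [
    {"offset": [0,0.002,0.0004],"dr": [0,0,0]},
    {"offset": [0,0.004,0.0008],"dr": [0,0,0]},
    {"offset": [0,0.004,0.0008],"dr": [0,0,0]},
    {"offset": [0,0.004,0.0008],"dr": [0,0,0]}
  ]
}}

```text
time_s: 16.0
position: [0.6626, -0.0677, 0.2332]
tcp_rot: [[-0.064, 0.998, 0.001], [0.998, 0.064, -0.0], [-0.0, 0.001, -1.0]]
force: [-0.3, -0.4, 0.4]
opening: 0.173
grasp_force: 0.1
```

Request:
{"fn": "servo_tool", "kwargs": {
  "targets": [
    {"offset": [0,0.0015,0.0003],"dr": [0,0,0]},
    {"offset": [0,0.003,0.0006],"dr": [0,0,0]},
    {"offset": [0,0.003,0.0006],"dr": [0,0,0]},
    {"offset": [0,0.003,0.0006],"dr": [0,0,0]}
  ]
}}

```text
time_s: 16.33
position: [0.6656, -0.0675, 0.2327]
tcp_rot: [[-0.064, 0.998, 0.0], [0.998, 0.064, -0.0], [-0.0, 0.0, -1.0]]
force: [0.1, 0.4, -0.3]
opening: 0.17
grasp_force: 0.2
```

Request:
{"fn": "servo_tool", "kwargs": {
  "targets": [
    {"offset": [0,0.0015,0.0004],"dr": [0,0,0]},
    {"offset": [0,0.003,0.0008],"dr": [0,0,0]},
    {"offset": [0,0.003,0.0008],"dr": [0,0,0]},
    {"offset": [0,0.003,0.0008],"dr": [0,0,0]}
  ]
}}

```text
time_s: 16.67
position: [0.668, -0.0673, 0.2319]
tcp_rot: [[-0.064, 0.998, -0.001], [0.998, 0.064, -0.0], [0.0, -0.001, -1.0]]
force: [-2.7, -0.0, 1.8]
opening: 0.167
grasp_force: 1.4
```

Request:
{"fn": "servo_tool", "kwargs": {
  "targets": [
    {"offset": [0,0.001,0.0003],"dr": [0,0,0]},
    {"offset": [0,0.002,0.0005],"dr": [0,0,0]},
    {"offset": [0,0.002,0.0005],"dr": [0,0,0]},
    {"offset": [0,0.002,0.0005],"dr": [0,0,0]}
  ]
}}

```text
time_s: 17.0
position: [0.6697, -0.0672, 0.2315]
tcp_rot: [[-0.064, 0.998, -0.002], [0.998, 0.064, -0.0], [0.0, -0.002, -1.0]]
force: [-6.3, 0.4, 4.5]
opening: 0.173
grasp_force: 2.5
```

Request:
{"fn": "servo_tool", "kwargs": {
  "targets": [
    {"offset": [0,0.001,0.0003],"dr": [0,0,0]},
    {"offset": [0,0.002,0.0005],"dr": [0,0,0]},
    {"offset": [0,0.002,0.0005],"dr": [0,0,0]},
    {"offset": [0,0.002,0.0005],"dr": [0,0,0]}
  ]
}}

```text
time_s: 17.33
position: [0.6713, -0.0671, 0.2311]
tcp_rot: [[-0.064, 0.998, -0.003], [0.998, 0.064, -0.0], [-0.0, -0.003, -1.0]]
force: [-5.9, -1.3, 4.2]
opening: 0.17
grasp_force: 3.0
```

Contact is felt: about 7 N at the bar, so about 10 N on the pad. I'll hold briefly, then ease off gently.

Request:
{"fn": "servo_tool", "kwargs": {
  "targets": [
    {"offset": [0,0,0],"dr": [0,0,0]},
    {"offset": [0,0,0],"dr": [0,0,0]},
    {"offset": [0,0,0],"dr": [0,0,0]},
    {"offset": [0,0,0],"dr": [0,0,0]}
  ]
}}

```text
time_s: 17.67
position: [0.6713, -0.0671, 0.2311]
tcp_rot: [[-0.064, 0.998, -0.002], [0.998, 0.064, -0.0], [0.0, -0.002, -1.0]]
force: [-5.8, -0.0, 4.5]
opening: 0.17
grasp_force: 3.0
```

Request:
{"fn": "servo_tool", "kwargs": {
  "targets": [
    {"offset": [0,-0.001,0],"dr": [0,0,0]},
    {"offset": [0,-0.002,0],"dr": [0,0,0]},
    {"offset": [0,-0.003,0],"dr": [0,0,0]},
    {"offset": [0,-0.004,0],"dr": [0,0,0]},
    {"offset": [0,-0.005,0],"dr": [0,0,0]},
    {"offset": [0,-0.005,0],"dr": [0,0,0]},
    {"offset": [0,-0.005,0],"dr": [0,0,0]}
  ],
  "gripper": 0.3
}}

```text
time_s: 18.25
position: [0.6676, -0.0673, 0.2308]
tcp_rot: [[-0.064, 0.998, 0.0], [0.998, 0.064, 0.0], [0.0, 0.0, -1.0]]
force: [-0.6, 0.3, 0.4]
opening: 0.349
grasp_force: 0.0
```

Request:
{"fn": "servo_tool", "kwargs": {
  "targets": [
    {"offset": [0,0,-0.005],"dr": [0,0,0]},
    {"offset": [0,0,-0.01],"dr": [0,0,0]},
    {"offset": [0,0,-0.02],"dr": [0,0,0]},
    {"offset": [0,0,-0.035],"dr": [0,0,0]},
    {"offset": [0,0,-0.055],"dr": [0,0,0]},
    {"offset": [0,0,-0.08],"dr": [0,0,0]},
    {"offset": [0,0,-0.08],"dr": [0,0,0]},
    {"offset": [0,0,-0.08],"dr": [0,0,0]},
    {"offset": [0,0,-0.08],"dr": [0,0,0]}
  ]
}}

```text
time_s: 19.0
position: [0.6671, -0.0672, 0.3111]
tcp_rot: [[-0.064, 0.998, 0.0], [0.998, 0.064, -0.0], [-0.0, 0.0, -1.0]]
force: [-1.2, 0.7, -0.0]
opening: 0.35
grasp_force: 0.0
```

```bash
python3 -c "
from h import *
where()
from rig import viewer;import cv2
c=viewer.capture('side')['color'][100:350,260:500,::-1];cv2.imwrite('pics/s4.png',cv2.resize(c,None,fx=2.4,fy=2.4))"
```

```text
t 19.00 u -0.0367 v 0.2398 r 0.2426 lid 1.698 F(boxx,z) [-1.2007 -0.036 ] tangential -1.1814590441311412 radial -0.21713994430436515 0.35042161241808495 0.0
```

View pics/s4.png

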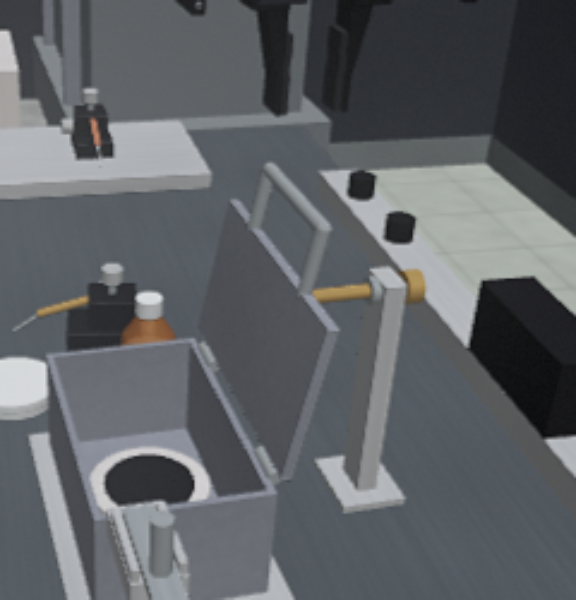

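The fingers are clear, the lid rests on the pad (which is hidden behind the plate at about (315,295)), and the bolt pin at (160,525) is still back. I'll hand in.

```bash
python3 -c "
from rig import ticket
print(ticket.hand_in())"
```

```text
the job is handed in; nothing more can be done
None
```

I drew the bolt back to its end, swung the lid over until it pressed the stop with an estimated 10 N, released it resting there, and handed the job in at about 19 s; the hand-in gave no verdict.

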